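Pack out a gel caster and hold its tension wedge

TASK

Pack out the gel caster: stand white filler plates from the blue rack upright on its floor, in front of the glass cassettes, until the orange wedge can close the gap left at the front roller (flat face to the plates, taper on the roller), and leave the plates you do not need in the rack. Press the wedge down by feel until the sprung cassettes are plainly pushed back a few millimetres, without driving the springs solid. Finish while holding the wedge down like that, as it rides up if let go, and leave everything else alone.

Things in the scene. Friction and masses are not known exactly. Their poses are not given: they have to be found in the camera images.
- caster: gel caster, fixed: grey base, clear side walls, low white front wall at -x with a steel roller along its top. Origin: centre of underside; x runs from front to rear, z up. Chamber floor z 12 mm. Side walls: inner faces y +-44, tops z 60 mm. At the rear three glass cassettes (a block 82 wide, glass 66 mm and green combs 76 mm above the floor)
- front_line (a point): middle of the roller's rear (+x) side: x -60, y 0, z 47 mm in the caster's frame; the front end of the gap
- pack_face (a point): middle of the front (-x) face of the foremost glass cassette, 66 mm above the chamber floor. Its distance from front_line along the caster's x is the gap to be filled: 33 to 52 mm, different every time
- pack (a joint): how far the cassettes are pushed back (caster +x) against two spring plungers, m: 0 at rest with 5 N preload, 4 N more per mm, solid at 0.006. Tight is 0.0012 to 0.0054, aim for 0.003 (about 17 N on the stack, some 9 to 15 N down on the wedge)
- plate_1: white filler plate, 10 mm thick (x), 80 wide (y), 80 high, 80 g, with a pull tab on top in its middle: 10 thick, 30 wide (y), 34 high, so 114 mm in all. Origin: centre of its foot, z up. Grip the tab across its 30 mm width: the four plates stand 18 mm apart in the rack
- plate_2: white filler plate, 10 mm thick (x), 80 wide (y), 80 high, 80 g, with a pull tab on top in its middle: 10 thick, 30 wide (y), 34 high, so 114 mm in all. Origin: centre of its foot, z up. Grip the tab across its 30 mm width: the four plates stand 18 mm apart in the rack
- plate_3: white filler plate, 10 mm thick (x), 80 wide (y), 80 high, 80 g, with a pull tab on top in its middle: 10 thick, 30 wide (y), 34 high, so 114 mm in all. Origin: centre of its foot, z up. Grip the tab across its 30 mm width: the four plates stand 18 mm apart in the rack
- plate_4: white filler plate, 10 mm thick (x), 80 wide (y), 80 high, 80 g, with a pull tab on top in its middle: 10 thick, 30 wide (y), 34 high, so 114 mm in all. Origin: centre of its foot, z up. Grip the tab across its 30 mm width: the four plates stand 18 mm apart in the rack
- wedge: orange wedge, 70 mm wide (y), 85 high + tab, 50 g, slippery. Origin: mid-foot of its flat upright +x face. 8 mm thick at the foot, tapering on its -x side 0.5 mm per mm of height to 28 mm at 40 mm, then 28. Tab: 12 thick, 30 wide (y; grip across this), 34 high, at x -13, top 119 mm above the foot. Closes gaps of 11 to 23 mm; in wider ones it hits the floor loose. It moves back 1 mm per 2 mm down
- rack: blue rack, fixed, 116 mm (x) by 92 mm (y). Origin: centre of underside, z up. Slot floors 8 mm up, rib tops 30 mm up. plate_1 to plate_4 stand at x 43, 25, 7, -11 mm, the wedge at the -x end with its origin at x -23.5 mm, all with axes along the rack's
- beaker: clear 100 ml beaker, 69 mm across, 85 mm high; bystander; origin at the centre of its underside
- tape: green tape roll, 69 mm across, 18 mm high; bystander; origin at the centre of its underside
- marker: blue and white marker pen, 135 mm long, lying; bystander; origin at the middle of its underside
- timer: white timer, 64 mm square, 16 mm high; bystander; origin at the centre of its underside
- roller: steel roller, 12 mm diameter, 86 mm long, turning freely on the top of the caster's front wall, along the caster's y. Origin: its centre, at x -66, z 47 mm in the caster's frame, so its rear side is at x -60 and its top at z 53 mm; the white wall below it is lower

How it is judged (in metres and radians):
On the way:
1. a filler plate stands upright on the chamber floor, in front of the cassettes (((x of plate_1 in the frame of caster between -0.056 and -0.004 m and y of plate_1 in the frame of caster between -0.009 and 0.009 m and z of plate_1 in the frame of caster between 0.008 and 0.018 m and angle between plate_1's own z axis and vertical below 0.12 rad) or (x of plate_2 in the frame of caster between -0.056 and -0.004 m and y of plate_2 in the frame of caster between -0.009 and 0.009 m and z of plate_2 in the frame of caster between 0.008 and 0.018 m and angle between plate_2's own z axis and vertical below 0.12 rad) or (x of plate_3 in the frame of caster between -0.056 and -0.004 m and y of plate_3 in the frame of caster between -0.009 and 0.009 m and z of plate_3 in the frame of caster between 0.008 and 0.018 m and angle between plate_3's own z axis and vertical below 0.12 rad) or (x of plate_4 in the frame of caster between -0.056 and -0.004 m and y of plate_4 in the frame of caster between -0.009 and 0.009 m and z of plate_4 in the frame of caster between 0.008 and 0.018 m and angle between plate_4's own z axis and vertical below 0.12 rad))), for 0.1 s.
At the end, for the whole second after the job is handed in: Every plate stands upright (0.12 rad) in the rack or on the chamber floor (at least one), mid-line within 9 mm. The wedge is upright (0.2 rad) in the gap, mid-line within 13 mm, bearing on the roller (6 N), foot under z 50 mm, held still by the fingers (2 N), the cassettes pushed back 1.2 to 5.4 mm (((x of plate_1 in the frame of caster between -0.056 and -0.004 m and y of plate_1 in the frame of caster between -0.009 and 0.009 m and z of plate_1 in the frame of caster between 0.008 and 0.018 m and angle between plate_1's own z axis and vertical below 0.12 rad) or (x of plate_1 in the frame of rack between -0.016 and 0.05 m and y of plate_1 in the frame of rack between -0.012 and 0.012 m and z of plate_1 in the frame of rack between 0.004 and 0.014 m and angle between plate_1's own z axis and vertical below 0.15 rad)) and ((x of plate_2 in the frame of caster between -0.056 and -0.004 m and y of plate_2 in the frame of caster between -0.009 and 0.009 m and z of plate_2 in the frame of caster between 0.008 and 0.018 m and angle between plate_2's own z axis and vertical below 0.12 rad) or (x of plate_2 in the frame of rack between -0.016 and 0.05 m and y of plate_2 in the frame of rack between -0.012 and 0.012 m and z of plate_2 in the frame of rack between 0.004 and 0.014 m and angle between plate_2's own z axis and vertical below 0.15 rad)) and ((x of plate_3 in the frame of caster between -0.056 and -0.004 m and y of plate_3 in the frame of caster between -0.009 and 0.009 m and z of plate_3 in the frame of caster between 0.008 and 0.018 m and angle between plate_3's own z axis and vertical below 0.12 rad) or (x of plate_3 in the frame of rack between -0.016 and 0.05 m and y of plate_3 in the frame of rack between -0.012 and 0.012 m and z of plate_3 in the frame of rack between 0.004 and 0.014 m and angle between plate_3's own z axis and vertical below 0.15 rad)) and ((x of plate_4 in the frame of caster between -0.056 and -0.004 m and y of plate_4 in the frame of caster between -0.009 and 0.009 m and z of plate_4 in the frame of caster between 0.008 and 0.018 m and angle between plate_4's own z axis and vertical below 0.12 rad) or (x of plate_4 in the frame of rack between -0.016 and 0.05 m and y of plate_4 in the frame of rack between -0.012 and 0.012 m and z of plate_4 in the frame of rack between 0.004 and 0.014 m and angle between plate_4's own z axis and vertical below 0.15 rad)) and ((x of plate_1 in the frame of caster between -0.056 and -0.004 m and y of plate_1 in the frame of caster between -0.009 and 0.009 m and z of plate_1 in the frame of caster between 0.008 and 0.018 m and angle between plate_1's own z axis and vertical below 0.12 rad) or (x of plate_2 in the frame of caster between -0.056 and -0.004 m and y of plate_2 in the frame of caster between -0.009 and 0.009 m and z of plate_2 in the frame of caster between 0.008 and 0.018 m and angle between plate_2's own z axis and vertical below 0.12 rad) or (x of plate_3 in the frame of caster between -0.056 and -0.004 m and y of plate_3 in the frame of caster between -0.009 and 0.009 m and z of plate_3 in the frame of caster between 0.008 and 0.018 m and angle between plate_3's own z axis and vertical below 0.12 rad) or (x of plate_4 in the frame of caster between -0.056 and -0.004 m and y of plate_4 in the frame of caster between -0.009 and 0.009 m and z of plate_4 in the frame of caster between 0.008 and 0.018 m and angle between plate_4's own z axis and vertical below 0.12 rad)) and value of joint pack between 0.0012 and 0.0054 m and x of wedge in the frame of caster between -0.055 and -0.026 m and y of wedge in the frame of caster between -0.013 and 0.013 m and z of wedge in the frame of caster between 0.008 and 0.05 m and angle between wedge's own z axis and vertical below 0.2 rad and linear speed of wedge below 0.01 m/s and contact force between the fingers and wedge above 2 N and contact force between wedge and roller above 6 N); the arm keeps its last pose, push and grip.
It fails at once if the cassettes are pushed back so hard that the springs go solid (over 5.7 mm) (value of joint pack above 0.0057 m).
It fails at once if a bystander (beaker, tape, pen or timer) is shoved more than 30 mm (distance of any of beaker, tape, marker, timer from where it was at the start of the episode above 0.03 m).
It also fails if it takes over 72 s, if anything falls off the work surface, if the arm or the gripper's body presses on something with over 40 N, if the wrist force passes 120 N, or if a joint passes its speed limit or range.

ROBOT

A 6-joint arm with a two-finger parallel gripper is mounted at the origin on a cart in front of the work surface, level with it; the furniture and walls round the work are solid. World frame = base frame: x ahead of the robot, y to its left, z up, the work surface at z = 0. Lengths are in mm, angles in rad, forces in N, time in s.
With the tool pointing down it reaches from about 350 to 875 mm from the base axis. Payload 4.2 kg.
Tool frame: the origin (TCP) lies midway between the tips of the shut fingers; the grasp point (between the pads) lies 19 mm behind it (arm.grasp_offset is the distance from the TCP to the grasp point, in mm); z points along the fingers, y is the line along which they close (so a half turn about z gives the same grasp; the last joint's range is limited). The gripper opens to 85 mm and grips with 20 to 120 N. Pads are 22 mm wide; open, the fingers measure 114 mm over their backs; the gripper's body (76 mm by 85 mm) begins 54 mm behind the grasp point. The pads swing forward as they close: fully open they stand 13 mm farther back than shut.
Start: joints at [-0.906, 0.385, 0.008, 0, -1.194, -0.259], TCP at [246.734, -574.214, 231.312] pointing down, gripper open.
Joint ranges: [-3.14, 3.14], [-1.21, 2.06], [-1.07, 1.41], [-3.16, 2.05], [-2.99, -0.16], [-3.1, 3.1]. Speed limits (rad/s): [2.79, 2.79, 3.14, 3.14, 3.14, 3.14].

INTERFACE

Orientations are given as a unit quaternion [x, y, z, w].
In Python, from bench import arm gives the robot as it stands. The module is installed in compiled form; this text tells all that it offers.
- The arm moves only by the tool servo_tool, never from a script. Its argument "increments" is a list of rows, each a list of 7 numbers: the opening, from 0 (shut) to 1 (fully open), then the shift along the tool's x, y, z in m, then the turn, a rotation vector about the tool's x, y, z in degrees. In form: [[grip, x, y, z, ax, ay, az], ...]. A call has 1 to 12 rows; each row is the pose to reach, as a shift and turn from the pose commanded when the call began, along the tool's axes at that moment; what a row does not reach only later rows make up. A row lasts 1/8 s, in which the tool goes at most 62.5 mm and 10.7 degrees, less where a joint would pass 70% of its speed; a pose out of reach is approached as far as the arm can. A call with a gripper value outside its range is refused whole. The fingers move at their own pace and stop on an object; the grip force is fixed at half the most. Time passes only in rows, so rows that repeat a pose let the fingers close. It gives the time, the measured TCP pose, the force, the opening and the grip force at its end, in the units of the state.
- arm.read_state(): the state, without advancing time (a new reading comes with each control period).
- arm.get_image(name): name is "side" or "top" or "wrist"; returns a dict with "color" (384x512x3 uint8, red, green, blue), "fx", "fy", "cx", "cy" (pixels), "k1" (the pictures are not rectified: a ray, as slopes to the right and down, at radius r is drawn at 1 + k1 r^2 times it, then the intrinsics apply), "rvec" (rotation vector, rad) and "tvec" (3), from world to camera coordinates, as OpenCV has them; the wrist camera has in their place "hand_eye" (4x4, takes a point from camera to tool coordinates, whose origin is the TCP and whose axes are the flange's). Camera axes: x right, y down, z forward; pixel columns grow to the right and rows downward; lengths in mm; the calibration is good to about 2 mm. A picture is of the moment at which its call begins: read the wrist's pose just before it. There is no depth.
- arm.job_done(): hands the job in; it is judged then, once.
Trained networks look in the newest picture that a camera, given by its name, has taken for a name from the list of things; names that differ only in an ending like _2 or _b are one class to them, and where a whole thing is asked for, a point or a joint stands for the part that bears it (a point fixed in the world has none). Each returns a list of dicts, best first, with "p" (0 to 1); they miss things now and then, are a little off and sometimes report something else, mostly with a low value. They report only what shows in the picture. A call takes as long as a camera call.
- arm.look_for(camera, thing): "box" ([centre column, centre row, width, height] in pixels, round what is visible of it).
- arm.spot_point(camera, thing): "centre" ([column, row] in pixels: a listed point, or the origin of a listed thing).
The state is a dict: "clock": time; "joints": joint angles; "joint_vel": joint speeds; "joint_efforts": joint torques, N m; "position": TCP position; "ee_rot": TCP orientation; "contact_force": force on the tool from outside, world axes, zero at the start; "wrist_torque": the same for the moment, N m; "gripper_width": finger opening in mm; "grasp_force": force on a finger pad.
Only numpy, scipy, OpenCV 4.12 (cv2) and the standard library are available. Lean on these libraries where they do the work, as an engineer would, in place of code of your own. Each camera call takes 0.05 s, during which the arm holds its last target. There are 200 camera calls.

## Working session

There is one attempt and no reset: what is moved stays moved. The work goes in short steps, Python scripts to look and compute and a tool call to move; the robot and the scene stay as the last step left them, time stands still between calls to the robot, and variables do not carry over. Pictures are saved under pics/ and viewed, at most 10 in all, crops included, and the job is handed in when it is done.

Besides the shell and the picture viewer there is one more tool, called after "Call:" as name(argument=value, ...) on one line, values as JSON. servo_tool: Moves the arm, as the interface text tells. Its arguments: {"type":"object","properties":{"increments":{"type":"array","items":{"type":"array","items":{"type":"number"}}}},"required":["increments"]}

```bash
mkdir -p pics; cat > h.py <<'E'
import numpy as np, cv2
from scipy.spatial.transform import Rotation as R
from bench import arm
def cam(name):
    """image + projection pose (world->cam R,t)"""
    s=arm.read_state(); im=arm.get_image(name)
    if name=="wrist":
        T=np.eye(4); T[:3,:3]=R.from_quat(s["ee_rot"]).as_matrix(); T[:3,3]=s["position"]
        C=np.linalg.inv(T@np.array(im["hand_eye"])); im["R"],im["t"]=C[:3,:3],C[:3,3]
    else:
        im["R"]=R.from_rotvec(np.ravel(im["rvec"])).as_matrix(); im["t"]=np.ravel(im["tvec"])
    return im
def ray(im,px):
    K=np.array([[im["fx"],0,im["cx"]],[0,im["fy"],im["cy"]],[0,0,1.]])
    u=cv2.undistortPoints(np.array([[px]],float),K,np.array([im["k1"],0,0,0,0.]))[0,0]
    d=im["R"].T@np.array([u[0],u[1],1]); return -im["R"].T@im["t"], d/np.linalg.norm(d)
def proj(im,P):
    c=im["R"]@np.asarray(P,float)+im["t"]; u=c[:2]/c[2]; u=u*(1+im["k1"]*(u@u))
    return np.array([im["fx"]*u[0]+im["cx"],im["fy"]*u[1]+im["cy"]])
def atz(im,px,z):
    o,d=ray(im,px); return o+d*(z-o[2])/d[2]
def tri(rays):
    A=sum(np.eye(3)-np.outer(d,d) for o,d in rays); b=sum((np.eye(3)-np.outer(d,d))@o for o,d in rays)
    p=np.linalg.solve(A,b); return p,[np.linalg.norm((np.eye(3)-np.outer(d,d))@(p-o)) for o,d in rays]
def save(im,n): cv2.imwrite(f"pics/{n}.png",im["color"][:,:,::-1])
E
python3 - <<'E'
from h import *
np.set_printoptions(precision=1,suppress=True)
ims={}
for c in("side","top"):
    ims[c]=cam(c)
    for t in("caster","front_line","pack_face","plate_1","wedge","rack","roller","beaker","tape","marker","timer"):
        print(c,t,[(np.array(r["centre"]).round(1).tolist(),round(r["p"],2)) for r in arm.spot_point(c,t)[:5]])
    print(c,"cam pos",-ims[c]["R"].T@ims[c]["t"],ims[c]["fx"])
cv2.imwrite("pics/a.png",np.vstack([ims[c]["color"][:,:,::-1] for c in("side","top")])[:, :]) if 0 else None
save(ims["side"],"side0");save(ims["top"],"top0")
s=arm.read_state();print(s)
E
```

```text
side caster [([248.5, 224.6], 0.59), ([267.7, 185.4], 0.22)]
side front_line [([265.2, 219.6], 0.68)]
side pack_face [([254.4, 211.5], 0.63)]
side plate_1 [([267.6, 184.4], 0.67), ([260.2, 182.9], 0.65), ([257.6, 184.5], 0.51), ([265.8, 221.8], 0.45)]
side wedge [([273.7, 186.5], 0.62)]
side rack [([264.6, 191.0], 0.73)]
side roller [([268.0, 220.7], 0.39)]
side beaker [([215.3, 195.6], 0.97)]
side tape [([231.3, 279.9], 0.96)]
side marker [([255.3, 185.5], 0.68), ([212.3, 314.9], 0.61)]
side timer [([321.6, 150.1], 0.71), ([210.3, 314.5], 0.16)]
side cam pos [ 76.3 797.7 959.5] 377.3451445853918
top caster [([232.0, 218.4], 0.83)]
top front_line [([280.2, 205.2], 0.32)]
top pack_face [([232.0, 217.4], 0.48)]
top plate_1 [([281.0, 205.7], 0.64), ([280.4, 196.9], 0.62), ([281.2, 212.8], 0.5), ([277.8, 202.3], 0.39), ([230.0, 221.0], 0.36)]
top wedge [([247.5, 172.5], 0.62), ([281.0, 217.4], 0.46)]
top rack [([173.8, 233.7], 0.73), ([283.1, 209.4], 0.5)]
top roller [([234.0, 235.2], 0.48)]
top beaker [([246.3, 172.1], 0.71), ([279.6, 205.5], 0.44)]
top tape [([176.4, 235.1], 0.5)]
top marker [([141.2, 235.6], 0.56), ([232.5, 235.2], 0.52)]
top timer [([366.3, 230.3], 0.81)]
top cam pos [ 286.3  -44.8 1765.8] 451.7121937031701
{'clock': 1.2, 'joints': array([-0.9,  0.4,  0. , -0. , -1.2, -0.3]), 'joint_vel': array([-0.,  0., -0., -0., -0.,  0.]), 'joint_efforts': array([  0. , -39.2,  18.9,   4.2,  -0. ,   0. ]), 'position': array([ 246.7, -574.2,  231.3]), 'ee_rot': array([-0.2,  1. , -0. ,  0. ]), 'contact_force': array([-0.6,  0.7, -0. ]), 'wrist_torque': array([ 0.,  0., -0.]), 'grasp_force': 0.0, 'gripper_width': 85.56045372299381}
```

```bash
python3 - <<'E'
import cv2,numpy as np
a=cv2.imread("pics/side0.png")[120:340,170:350];b=cv2.imread("pics/top0.png")[130:290,110:400]
a=cv2.resize(a,None,fx=2.2,fy=2.2,interpolation=3);b=cv2.resize(b,None,fx=1.35,fy=1.35,interpolation=3)
h=max(a.shape[0],b.shape[0]);o=np.zeros((h,a.shape[1]+b.shape[1],3),np.uint8)
o[:a.shape[0],:a.shape[1]]=a;o[:b.shape[0],a.shape[1]:]=b;print(o.shape);cv2.imwrite("pics/ab.png",o)
E
```

```text
(484, 788, 3)
```

View pics/ab.png

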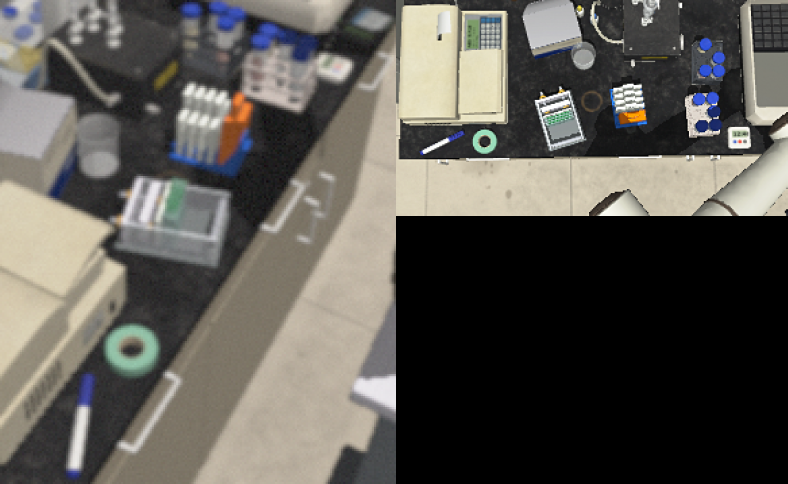

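The side view shows the rack at ~(265,190), with the orange wedge towards the robot, and the caster at ~(248,225). The top view has the caster at ~(232,218), front roller towards the robot, and the rack at ~(281,206). The beaker, tape, pen and timer are all clear of the path.

```bash
python3 - <<'E'
from h import *
np.set_printoptions(precision=1,suppress=True)
t=cam("top");s=cam("side")
for n,z,a in(("caster",0,(232,218.4)),("plate top",122,(281,206)),("rack",0,(281,209)),("roller",47,(234,235.2)),("beaker",40,(246.3,172.1)),("timer",8,(366.3,230))): print(n,atz(t,a,z))
for n,z,a in(("caster",0,(248.5,224.6)),("rack",0,(264.6,191)),("roller",47,(268,220.7)),("beaker",0,(215.3,195.6))): print(n,"side",atz(s,a,z))
w=cam("wrist");print(w["hand_eye"],w["fx"],w["cx"])
q=arm.read_state()["ee_rot"];print(R.from_quat(q).as_matrix())
E
```

```text
caster [484.7  41.9   0. ]
plate top [ 514.3 -144.3  122. ]
rack [ 519.3 -151.4    0. ]
roller [415.1  32.3  47. ]
beaker [661.1 -16.8  40. ]
timer [ 431.3 -481.5    8. ]
caster side [486.8  35.2   0. ]
rack side [ 517.5 -142.2    0. ]
roller side [419.8  25.3  47. ]
beaker side [662.6 -27.9   0. ]
[[   0.    -1.    -0.3   69.6]
 [   1.     0.     0.    -0. ]
 [  -0.    -0.3    1.  -143.4]
 [   0.     0.     0.     1. ]] 328.01135693680214 258.134845415913
[[-0.9 -0.4 -0. ]
 [-0.4  0.9  0. ]
 [ 0.   0.  -1. ]]
```

```bash
cat >> h.py <<'E'
def go(p,yaw,s=None):
    """shift (m) and turn (deg) in tool axes from present pose to p (mm), tool down, tool x = -(cos,sin)(yaw)"""
    s=s or arm.read_state(); M=R.from_quat(s["ee_rot"])
    c,n=np.cos(yaw),np.sin(yaw); T=R.from_matrix(np.array([[-c,-n,0],[-n,c,0],[0,0,-1]]))
    d=M.inv().apply(np.asarray(p,float)-s["position"])/1000
    print("inc",np.round(d,4),np.round((M.inv()*T).as_rotvec(degrees=True),2)); return d
def st():
    s=arm.read_state(); m=R.from_quat(s["ee_rot"]).as_matrix()
    print("t",round(s["clock"],2),"pos",np.round(s["position"],1),"yaw",round(np.arctan2(-m[1,0],-m[0,0]),4),"F",np.round(s["contact_force"],1),"w",round(s["gripper_width"],1),"g",round(s["grasp_force"],1)); return s
E
python3 - <<'E'
from h import *
st();go([455,-55,231],0)
E
```

```text
t 1.35 pos [ 246.8 -574.2  231.3] yaw 0.4058 F [-0.2  0.2 -0.1] w 85.3 g 0.0
inc [-3.963e-01  3.948e-01  3.000e-04] [ 0.   -0.   23.25]
```

Call:
servo_tool(increments=[[1,-0.04,0.04,0,0,0,2.3],[1,-0.08,0.08,0,0,0,4.6],[1,-0.12,0.12,0,0,0,7],[1,-0.16,0.16,0,0,0,9.3],[1,-0.2,0.2,0,0,0,11.6],[1,-0.24,0.24,0,0,0,14],[1,-0.28,0.28,0,0,0,16.3],[1,-0.32,0.32,0,0,0,18.6],[1,-0.36,0.36,0,0,0,21],[1,-0.396,0.395,0,0,0,23.25],[1,-0.396,0.395,0,0,0,23.25],[1,-0.396,0.395,0,0,0,23.25]])

```text
clock: 2.85
position: [454.4, -54.9, 231.2]
ee_rot: [-0.0, 1.0, -0.0, -0.0]
contact_force: [-0.3, -1.1, 0.1]
gripper_width: 85.5
grasp_force: 0.0
```

```bash
python3 - <<'E'
from h import *
st();w=cam("wrist");save(w,"w1")
for t in("caster","front_line","pack_face","plate_1","wedge","rack","roller"):
    print(t,[(np.array(r["centre"]).round(1).tolist(),round(r["p"],2)) for r in arm.spot_point("wrist",t)[:5]])
np.savez("w1.npz",**{k:w[k] for k in w})
cv2.imwrite("pics/w1b.png",cv2.resize(w["color"][:,:,::-1],(800,600),interpolation=3))
E
```

```text
t 2.85 pos [454.4 -54.9 231.2] yaw 0.0007 F [-0.3 -1.1  0.1] w 85.5 g 0.0
caster [([338.2, 186.9], 0.98)]
front_line [([340.9, 143.3], 0.95)]
pack_face [([356.9, 199.1], 0.85)]
plate_1 [([172.7, 214.4], 0.58)]
wedge [([166.6, 201.7], 0.66)]
rack []
roller [([334.8, 137.4], 0.94), ([279.5, 320.2], 0.15)]
```

View pics/w1b.png

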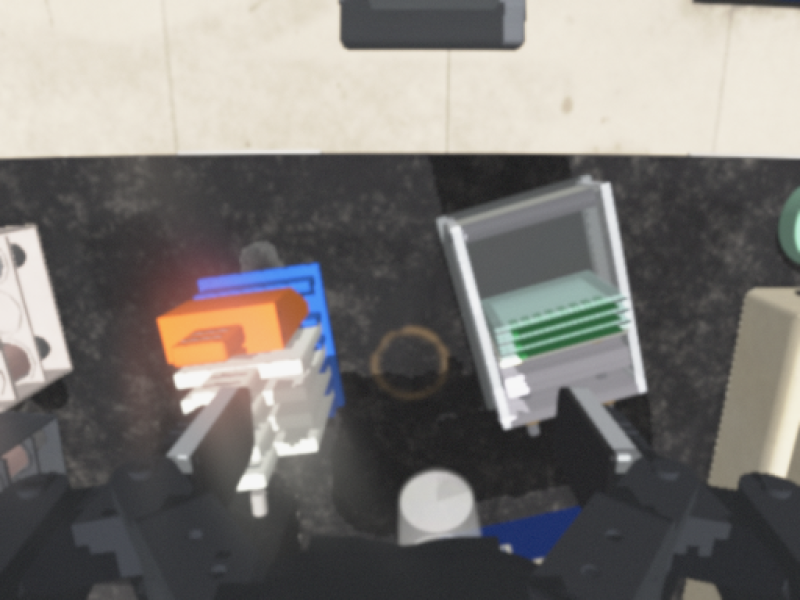

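The wrist view (800x600 scale) has the wedge at ~(230,325) and the plates below it. The caster roller runs from (440,218) to (605,182), so the caster yaw is about +12°, and the rack yaw is about +8°. The pack face is at ~(555,300).

```bash
python3 - <<'E'
from h import *
w=dict(np.load("w1.npz"))
for n,px,z in(("caster",(338.2,186.9),0),("fl",(340.9,143.3),47),("pf",(356.9,199.1),78),("rol",(334.8,137.4),47),("wedge tabtop",(133,222),127)): print(n,atz(w,px,z).round(1))
go([425,20,175],0.2)
E
```

```text
caster [482.1  39.9   0. ]
fl [424.9  27.8  47. ]
pf [473.8  38.8  78. ]
rol [419.1  21.3  47. ]
wedge tabtop [ 478.7 -156.3  127. ]
inc [0.0296 0.0755 0.0564] [ 0.000e+00  1.000e-02 -1.152e+01]
```

Call:
servo_tool(increments=[[1,0.01,0.03,0.02,0,0,-5],[1,0.03,0.0755,0.0564,0,0,-11.5],[1,0.03,0.0755,0.0564,0,0,-11.5],[1,0.03,0.0755,0.0564,0,0,-11.5]])

```text
clock: 3.75
position: [425.4, 20.6, 175.6]
ee_rot: [-0.1, 0.995, -0.0, 0.001]
contact_force: [-0.1, -0.8, 0.3]
gripper_width: 85.5
grasp_force: 0.0
```

```bash
python3 - <<'E'
from h import *
st();w=cam("wrist")
for t in("caster","front_line","pack_face","roller"):
    print(t,[(np.array(r["centre"]).round(1).tolist(),round(r["p"],2)) for r in arm.spot_point("wrist",t)[:3]])
np.savez("w2.npz",**{k:w[k] for k in w})
cv2.imwrite("pics/w2b.png",cv2.resize(w["color"][:,:,::-1],(800,600),interpolation=3))
E
```

```text
t 3.75 pos [425.4  20.6 175.6] yaw 0.201 F [-0.1 -0.8  0.3] w 85.5 g 0.0
caster [([268.0, 231.5], 0.94)]
front_line [([270.1, 186.3], 0.88)]
pack_face [([268.9, 255.9], 0.56)]
roller [([476.7, 220.8], 0.73), ([260.9, 179.7], 0.68)]
```

View pics/w2b.png

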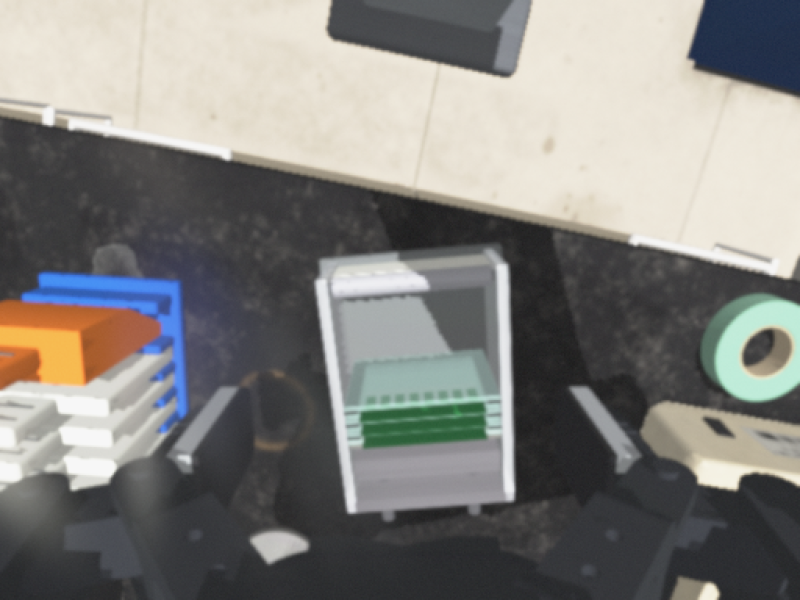

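```bash
python3 - <<'E'
from h import *
a=np.load("w2.npz")["color"][150:340,195:340,::-1];b=np.load("w1.npz")["color"][105:280,275:415,::-1]
a=cv2.resize(a,None,fx=3,fy=3,interpolation=2);b=cv2.resize(b,None,fx=2.5,fy=2.5,interpolation=2)
o=np.zeros((570,a.shape[1]+b.shape[1],3),np.uint8);o[:a.shape[0],:a.shape[1]]=a;o[:b.shape[0],a.shape[1]:]=b
print(o.shape,a.shape);cv2.imwrite("pics/crop1.png",o)
E
```

```text
(570, 785, 3) (570, 435, 3)
```

View pics/crop1.png

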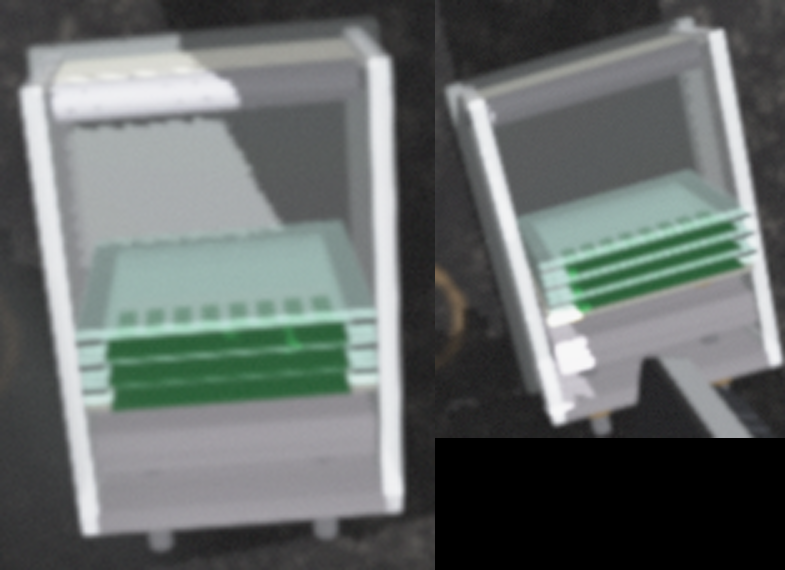

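```bash
cat > fit.py <<'E'
from h import *
from scipy.optimize import least_squares
w1=dict(np.load("w1.npz"));w2=dict(np.load("w2.npz"))
L=[(w2,"L",(209,180)),(w2,"L",(227.7,326.7)),(w2,"R",(317.7,170)),(w2,"R",(323.7,320)),(w2,"ro",(213.3,183.7)),(w2,"ro",(314.3,175.3)),
(w1,"L",(295.8,146.2)),(w1,"L",(326.2,271)),(w1,"R",(384.6,119)),(w1,"R",(408.2,249)),(w1,"ro",(299,146.2)),(w1,"ro",(383,126.6)),
(w2,"gl",(220.3,262.7)),(w2,"gl",(320.3,256)),(w1,"gl",(317.4,211.8)),(w1,"gl",(401.8,190.6))]
def res(p,full=False):
    x,y,a,g,z=p;o=[]
    for im,k,px in L:
        zz={"L":60,"R":60,"ro":47,"gl":78}[k]; P=atz(im,px,zz+z)-[x,y,0]
        X=P[0]*np.cos(a)+P[1]*np.sin(a);Y=-P[0]*np.sin(a)+P[1]*np.cos(a)
        o.append({"L":Y+44,"R":Y-44,"ro":X+66,"gl":X+60-g}[k])
    return np.array(o+[z/2])
r=least_squares(res,[482,38,.2,50,0],loss="soft_l1");print(np.round(r.x,3));print(res(r.x).round(1))
for im in(w1,w2):
  x,y,a,g,z=r.x
  for X,Y,Z in((-60,0,47),(-60+g,0,78),(-66,0,47),(0,0,0)): print(proj(im,[x+X*np.cos(a)-Y*np.sin(a),y+X*np.sin(a)+Y*np.cos(a),Z]).round(1))
E
python3 fit.py
```

```text
[4.82493e+02 4.25920e+01 2.80000e-01 5.31090e+01 1.05800e+00]
[-0.4 -0.1 -0.5  1.5  0.4 -0.3  0.4 -0.7 -0.5  0.7 -2.2  1.5 -0.1  0.3
 -0.9  0.6  0.5]
[339.2 143.2]
[358.6 201.2]
[337.9 137.4]
[340.4 187.2]
[264.5 185.9]
[269.9 258.8]
[264.  179.1]
[267.8 230.1]
```

The two-view fit puts the caster at (482.5, 42.6) with yaw 0.28 and a gap of about 52 mm. That calls for 3 plates, leaving about 21–22 mm. The crop agrees: roller mid-line at ~(207,88) and front glass edge at (76,338)–(376,318). The rack is next.

```bash
python3 - <<'E'
from h import *
go([485,-150,205],0.13)
E
```

```text
inc [-0.0249 -0.1784 -0.0295] [0.02 0.09 3.95]
```

Call:
servo_tool(increments=[[1,-0.007,-0.05,-0.0295,0,0,1],[1,-0.015,-0.11,-0.0295,0,0,2.5],[1,-0.025,-0.1784,-0.0295,0,0,4],[1,-0.025,-0.1784,-0.0295,0,0,4],[1,-0.025,-0.1784,-0.0295,0,0,4]])

```text
clock: 4.62
position: [484.5, -150.1, 204.2]
ee_rot: [-0.064, 0.998, 0.0, -0.0]
contact_force: [-0.2, -0.5, -0.4]
gripper_width: 85.5
grasp_force: 0.0
```

```bash
python3 - <<'E'
from h import *
st();w=cam("wrist")
for t in("plate_1","wedge","rack"):
    print(t,[(np.array(r["centre"]).round(1).tolist(),round(r["p"],2)) for r in arm.spot_point("wrist",t)[:5]])
np.savez("w3.npz",**{k:w[k] for k in w})
E
```

```text
t 4.62 pos [ 484.5 -150.1  204.2] yaw 0.1285 F [-0.2 -0.5 -0.4] w 85.5 g 0.0
plate_1 [([250.6, 194.5], 0.93)]
wedge [([244.5, 182.7], 0.55)]
rack []
```

Call:
servo_tool(increments=[[1,0.03,0.02,0,0,0,0],[1,0.06,0.04,0,0,0,0],[1,0.06,0.04,0,0,0,0],[1,0.06,0.04,0,0,0,0]])

```text
clock: 5.32
position: [420.6, -116.9, 205.1]
ee_rot: [-0.066, 0.998, -0.0, 0.001]
contact_force: [0.2, 0.1, 0.3]
gripper_width: 85.3
grasp_force: 0.0
```

```bash
python3 - <<'E'
from h import *
st();w=cam("wrist")
for t in("plate_1","wedge","rack"):
    print(t,[(np.array(r["centre"]).round(1).tolist(),round(r["p"],2)) for r in arm.spot_point("wrist",t)[:5]])
np.savez("w4.npz",**{k:w[k] for k in w})
a=np.load("w3.npz")["color"][:,:,::-1];b=w["color"][:,:,::-1]
o=np.hstack([cv2.resize(i[100:384,130:310],(400,600*284*400//180//600),interpolation=2)[:600] for i in(a,b)])
print(o.shape);cv2.imwrite("pics/crop2.png",o[:600])
E
```

```text
t 5.33 pos [ 420.6 -116.9  205.1] yaw 0.1328 F [0.2 0.1 0.3] w 85.3 g 0.0
plate_1 []
wedge [([208.8, 230.4], 0.78)]
rack []
(600, 800, 3)
```

View pics/crop2.png

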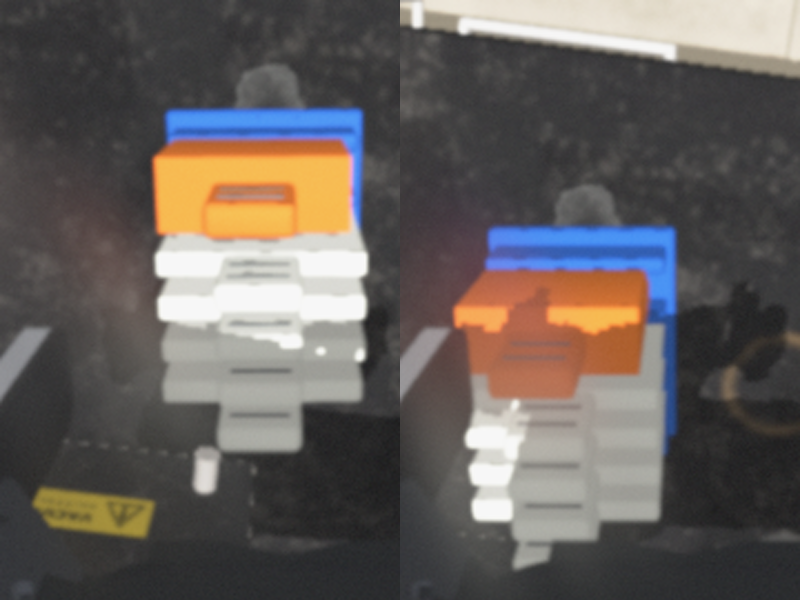

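```bash
cat > fitr.py <<'E'
from h import *
from scipy.optimize import least_squares
w3=dict(np.load("w3.npz"));w4=dict(np.load("w4.npz"));S=400/180
L=[(w3,(163,402),(48,-40,88)),(w3,(362,402),(48,40,88)),(w3,(156,277),(-6,-40,88)),(w3,(367,277),(-6,40,88)),(w3,(158,320),(12,-40,88)),(w3,(367,320),(12,40,88)),
(w3,(162,362),(30,-40,88)),(w3,(364,362),(30,40,88)),(w3,(219,450),(48,-15,122)),(w3,(301,450),(48,15,122)),(w3,(205,237),(-30.5,-15,127)),(w3,(295,237),(-30.5,15,127)),
(w4,(513,540),(48,-15,122)),(w4,(598,540),(48,15,122)),(w4,(473,521),(48,-40,88)),(w4,(660,521),(48,40,88)),(w4,(489,397),(-30.5,-15,127)),(w4,(577,397),(-30.5,15,127))]
def res(p):
    x,y,a,z=p;o=[]
    for im,u,P in L:
        px=np.array([(u[0]-(400 if im is w4 else 0))/S+130,u[1]/S+100])
        W=[x+P[0]*np.cos(a)-P[1]*np.sin(a),y+P[0]*np.sin(a)+P[1]*np.cos(a),P[2]+z]
        o+=list(proj(im,W)-px)
    return np.array(o)
r=least_squares(res,[517,-146,.13,0],loss="soft_l1");print(np.round(r.x,3));print(res(r.x).reshape(-1,2).round(1).tolist())
x,y,a,z=r.x
for X in(43,25,7,-11,-36.5): print(X,round(x+X*np.cos(a),1),round(y+X*np.sin(a),1))
J=r.jac;print("sd",np.sqrt(np.diag(np.linalg.inv(J.T@J))))
E
python3 fitr.py
```

```text
[ 5.20749e+02 -1.55032e+02  1.47000e-01  6.11000e-01]
[[0.2, -0.3], [0.3, -1.7], [-1.0, -0.6], [-1.1, -2.2], [-0.4, -0.4], [-1.4, -1.9], [-0.8, -0.4], [-0.3, -1.9], [-0.4, 0.2], [0.6, -0.4], [0.3, 4.2], [2.2, 3.5], [0.6, 17.3], [-2.6, 17.3], [0.4, -0.9], [0.1, -1.2], [1.1, 4.2], [0.5, 4.0]]
43 563.3 -148.7
25 545.5 -151.4
7 527.7 -154.0
-11 509.9 -156.6
-36.5 484.6 -160.4
sd [0.99945223 0.30736296 0.00684955 1.59819514]
```

```bash
sed -i 's/^(w4,(513,540),(48,-15,122)),(w4,(598,540),(48,15,122)),/(w4,(513,540),(30,-15,122)),(w4,(598,540),(30,15,122)),/; s/(w3,(205,237),(-30.5,-15,127)),(w3,(295,237),(-30.5,15,127)),//; s/,(w4,(489,397),(-30.5,-15,127)),(w4,(577,397),(-30.5,15,127))//' fitr.py
cat >> fitr.py <<'E'
p=np.array([x,y])
for im,u in((w3,(205,237)),(w3,(295,237)),(w4,(489,397)),(w4,(577,397))):
    W=atz(im,[(u[0]-(400 if im is w4 else 0))/S+130,u[1]/S+100],127)[:2]-p
    print("wedge tab rear corner local",W@[np.cos(a),np.sin(a)],W@[-np.sin(a),np.cos(a)])
rr=[tri([ray(w3,((u3[0])/S+130,u3[1]/S+100)) ,ray(w4,((u4[0]-400)/S+130,u4[1]/S+100))])[0].round(1) for u3,u4 in (((205,237),(489,397)),((295,237),(577,397)),((163,402),(473,521)),((362,402),(660,521)))]
print(rr)
go([x+43*np.cos(a)+2,y+43*np.sin(a),170],a)
E
python3 fitr.py
```

```text
[ 5.22263e+02 -1.53969e+02  1.29000e-01 -7.98000e-01]
[[0.4, -0.2], [0.1, -0.1], [0.5, -0.2], [-0.2, -0.2], [0.6, -0.1], [-0.9, -0.1], [-0.1, -0.2], [-0.2, -0.2], [-0.2, 0.6], [0.5, 0.6], [-0.4, 0.3], [-3.1, 0.8], [0.9, -1.0], [0.2, -0.1]]
43 564.9 -148.4
25 547.1 -150.7
7 529.2 -153.1
-11 511.4 -155.4
-36.5 486.1 -158.7
sd [0.79182966 0.34901226 0.00695463 1.29444405]
wedge tab rear corner local -34.816442491546844 -16.6092038867191
wedge tab rear corner local -34.81107615235384 12.028381068028054
wedge tab rear corner local -35.14150885911743 -17.136863066575295
wedge tab rear corner local -35.46263780930512 13.225018248147503
[array([ 489.7, -175.2,  127.2]), array([ 487.6, -146. ,  123.1]), array([ 572.7, -187.3,   91.4]), array([ 564.7, -108.2,   87.5])]
inc [-0.141  -0.0498  0.0343] [-0.  -0.   0.1]
```

Call:
servo_tool(increments=[[1,-0.05,-0.018,0.012,0,0,0],[1,-0.1,-0.036,0.025,0,0,0],[1,-0.141,-0.05,0.035,0,0,0.2],[1,-0.141,-0.05,0.045,0,0,0.2],[1,-0.141,-0.05,0.08,0,0,0.2],[1,-0.141,-0.05,0.111,0,0,0.2],[1,-0.141,-0.05,0.111,0,0,0.2],[0,-0.141,-0.05,0.111,0,0,0.2],[0,-0.141,-0.05,0.111,0,0,0.2],[0,-0.141,-0.05,0.111,0,0,0.2],[0,-0.141,-0.05,0.111,0,0,0.2],[0,-0.141,-0.05,0.111,0,0,0.2]])

```text
clock: 7.02
position: [567.1, -148.8, 94.7]
ee_rot: [-0.064, 0.998, -0.0, 0.001]
contact_force: [-0.6, -0.1, 6.2]
gripper_width: 29.0
grasp_force: 59.6
```

```bash
python3 - <<'E'
from h import *
st()
E
```

```text
t 7.03 pos [ 567.1 -148.8   94.7] yaw 0.1279 F [-0.6 -0.1  6.2] w 29.0 g 59.6
```

```bash
cat >> h.py <<'E'
CX,CY,CA=482.5,42.6,0.28
def cast(X,Y=0): return CX+X*np.cos(CA)-Y*np.sin(CA), CY+X*np.sin(CA)+Y*np.cos(CA)
def loc(p):
    d=np.array(p[:2])-[CX,CY]; return np.round([d@[np.cos(CA),np.sin(CA)],d@[-np.sin(CA),np.cos(CA)]],1)
E
python3 - <<'E'
from h import *
go([*cast(-14),222],CA)
E
```

```text
inc [ 0.0731  0.1984 -0.1276] [-0.06  0.12 -8.71]
```

Call:
servo_tool(increments=[[0,0,0,-0.03,0,0,0],[0,0,0,-0.08,0,0,0],[0,0,0,-0.125,0,0,0],[0,0.015,0.04,-0.128,0,0,-2],[0,0.03,0.09,-0.128,0,0,-4],[0,0.05,0.14,-0.128,0,0,-6],[0,0.065,0.18,-0.128,0,0,-8],[0,0.073,0.1984,-0.115,0,0,-8.7],[0,0.073,0.1984,-0.1,0,0,-8.7],[0,0.073,0.1984,-0.096,0,0,-8.7],[0,0.073,0.1984,-0.096,0,0,-8.7]])

```text
clock: 8.4
position: [468.6, 38.7, 189.2]
ee_rot: [-0.139, 0.99, -0.0, -0.0]
contact_force: [0.1, -0.2, -0.5]
gripper_width: 28.8
grasp_force: 59.8
```

```bash
python3 - <<'E'
from h import *
s=st();print(loc(s["position"]));w=cam("wrist");np.savez("w5.npz",**{k:w[k] for k in w})
for t in("plate_1","front_line","pack_face"):
    print(t,[(np.array(r["centre"]).round(1).tolist(),round(r["p"],2)) for r in arm.spot_point("wrist",t)[:5]])
for X,Y,Z in((-60,0,47),(-8,-41,78),(-8,41,78),(-66,-43,47),(-66,43,47),(-80,-44,60),(-80,44,60)): print((X,Y,Z),((proj(w,[*cast(X,Y),Z])-[150,130])*3.2).round(0))
cv2.imwrite("pics/crop3.png",cv2.resize(w["color"][130:310,150:390,::-1],None,fx=3.2,fy=3.2,interpolation=2))
E
```

```text
t 8.4 pos [468.6  38.7 189.2] yaw 0.2789 F [ 0.1 -0.2 -0.5] w 28.8 g 59.8
[-14.4   0.1]
plate_1 [([63.1, 193.9], 0.79), ([259.7, 198.1], 0.78), ([60.1, 159.9], 0.67), ([257.5, 132.0], 0.65), ([65.3, 177.5], 0.59)]
front_line [([258.5, 130.5], 0.95)]
pack_face [([260.0, 198.7], 0.91)]
(-60, 0, 47) [346.   1.]
(-8, -41, 78) [184. 220.]
(-8, 41, 78) [507. 220.]
(-66, -43, 47) [185. -21.]
(-66, 43, 47) [506. -21.]
(-80, -44, 60) [171. -74.]
(-80, 44, 60) [520. -74.]
```

View pics/crop3.png

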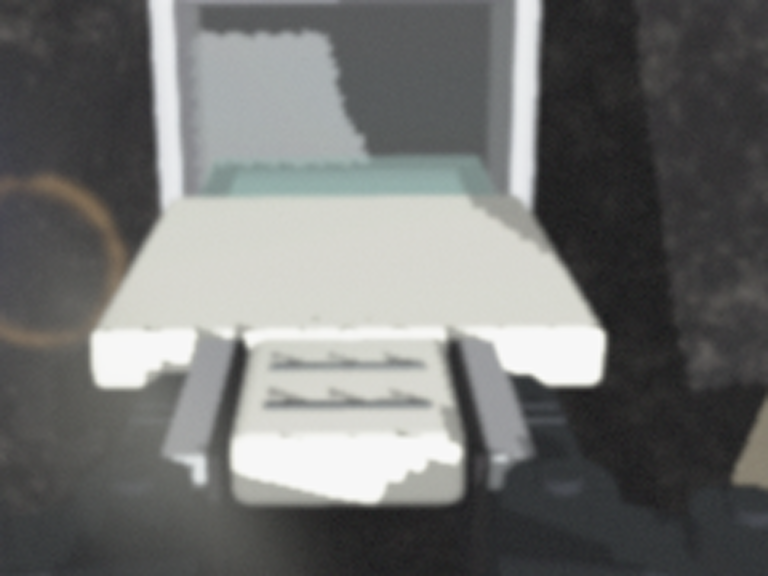

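```bash
python3 - <<'E'
from h import *
w=dict(np.load("w5.npz"))
for u,z in(((182,197),102.5),((527,200),102.5),((95,331),182.5),((604,331),182.5),((231,500),216),((465,500),216)): print(z,loc(atz(w,np.array(u)/3.2+[150,130],z)))
E
```

```text
102.5 [-20.7 -37.2]
102.5 [-20.   41.3]
182.5 [-21.3 -38.7]
182.5 [-21.2  40. ]
216 [-12.3 -14.4]
216 [-12.2  15.1]
```

Call:
servo_tool(increments=[[0,0,-0.001,0.012,0,0,0],[0,0,-0.001,0.024,0,0,0],[0,0,-0.001,0.036,0,0,0],[0,0,-0.001,0.046,0,0,0],[0,0,-0.001,0.046,0,0,0]])

```text
clock: 9.22
position: [468.4, 37.7, 142.3]
ee_rot: [-0.139, 0.99, -0.0, -0.001]
contact_force: [0.0, 0.2, -0.5]
gripper_width: 28.6
grasp_force: 59.7
```

Call:
servo_tool(increments=[[0,0,0,0.015,0,0,0],[0,0,0,0.03,0,0,0],[0,0,0,0.039,0,0,0],[0,0,0,0.042,0,0,0],[0,0,0,0.042,0,0,0]])

```text
clock: 9.85
position: [469.2, 38.0, 101.6]
ee_rot: [-0.139, 0.99, -0.0, 0.0]
contact_force: [0.3, 0.5, -1.6]
gripper_width: 28.6
grasp_force: 59.8
```

Call:
servo_tool(increments=[[0,-0.001,0,0.002,0,0,0],[0,-0.002,0,0.002,0,0,0],[0,-0.002,0,0.002,0,0,0]])

```text
clock: 10.22
position: [470.8, 38.4, 99.5]
ee_rot: [-0.139, 0.99, -0.0, -0.0]
contact_force: [-0.1, 0.6, 0.6]
gripper_width: 28.8
grasp_force: 59.8
```

Call:
servo_tool(increments=[[0,-0.001,0,0.001,0,0,0],[0,-0.002,0,0.001,0,0,0],[0,-0.002,0,0.001,0,0,0]])

```text
clock: 10.6
position: [471.3, 38.4, 98.7]
ee_rot: [-0.139, 0.99, -0.0, -0.002]
contact_force: [-5.4, -0.4, 6.8]
gripper_width: 28.8
grasp_force: 60.6
```

Call:
servo_tool(increments=[[0,0.001,0,0,0,0,0],[0,0.001,0,0,0,0,0],[1,0.001,0,0,0,0,0],[1,0.001,0,0,0,0,0],[1,0.001,0,0,0,0,0],[1,0.001,0,0,0,0,0],[1,0.001,0,-0.02,0,0,0],[1,0.001,0,-0.07,0,0,0],[1,0.001,0,-0.1,0,0,0],[1,0.001,0,-0.1,0,0,0]])

```text
clock: 11.85
position: [473.4, 39.3, 201.0]
ee_rot: [-0.139, 0.99, 0.001, 0.003]
contact_force: [0.0, 0.1, -0.7]
gripper_width: 85.3
grasp_force: 0.0
```

```bash
python3 - <<'E'
from h import *
s=st();print(loc(s["position"]));w=cam("wrist");np.savez("w6.npz",**{k:w[k] for k in w})
for t in("plate_1","front_line","pack_face"):
    print(t,[(np.array(r["centre"]).round(1).tolist(),round(r["p"],2)) for r in arm.spot_point("wrist",t)[:5]])
a=0.129;x,y=522.26,-153.97
go([x+27*np.cos(a),y+27*np.sin(a),170],a)
cv2.imwrite("pics/crop4.png",cv2.resize(w["color"][130:310,150:390,::-1],None,fx=3.2,fy=3.2,interpolation=2))
E
```

```text
t 11.85 pos [473.4  39.3 201. ] yaw 0.2795 F [ 0.   0.1 -0.7] w 85.3 g 0.0
[-9.6 -0.6]
plate_1 [([71.4, 154.0], 0.98), ([255.4, 163.3], 0.97), ([67.9, 184.8], 0.93), ([69.1, 169.8], 0.88), ([257.7, 116.2], 0.71)]
front_line [([258.5, 122.5], 0.65)]
pack_face []
inc [-0.023  -0.2032  0.0271] [-0.01 -0.15  8.6 ]
```

View pics/crop4.png

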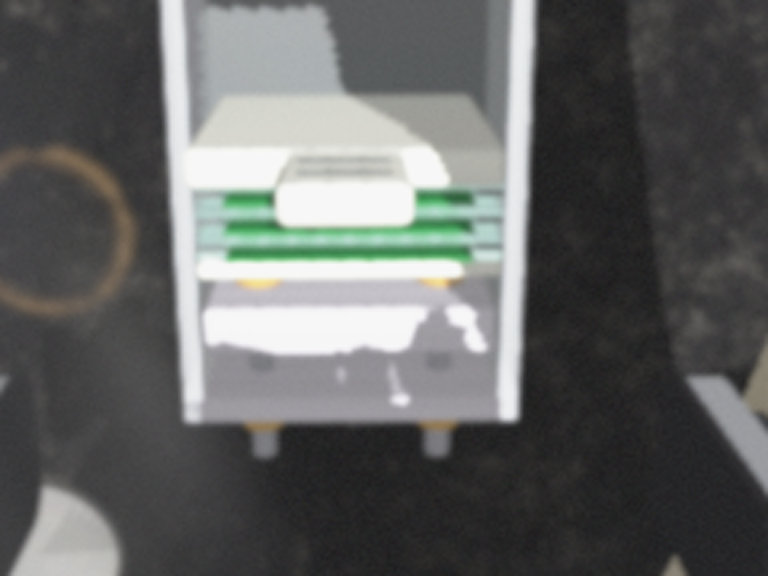

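Plate 1 stands upright in the chamber against the cassettes: foot edge at row ~96, shoulder at row ~147, mid-column ~345. Plate 2 is next.

Call:
servo_tool(increments=[[1,-0.005,-0.05,0,0,0,2],[1,-0.012,-0.1,0.005,0,0,4.3],[1,-0.018,-0.16,0.015,0,0,7],[1,-0.023,-0.2032,0.027,0,0,8.6],[1,-0.023,-0.2032,0.05,0,0,8.6],[1,-0.023,-0.2032,0.08,0,0,8.6],[1,-0.023,-0.2032,0.1025,0,0,8.6],[1,-0.023,-0.2032,0.1025,0,0,8.6],[0,-0.023,-0.2032,0.1025,0,0,8.6],[0,-0.023,-0.2032,0.1025,0,0,8.6],[0,-0.023,-0.2032,0.1025,0,0,8.6],[0,-0.023,-0.2032,0.1025,0,0,8.6]])

```text
clock: 13.55
position: [550.6, -150.4, 97.0]
ee_rot: [-0.065, 0.998, -0.0, 0.001]
contact_force: [-0.3, -0.2, 2.8]
gripper_width: 28.4
grasp_force: 59.4
```

```bash
python3 - <<'E'
from h import *
st();w=dict(np.load("w6.npz"))
for u,z in(((222,96),12),((470,96),12),((188,147),92),((505,150),92),((275,224),126),((414,224),126)): print(z,loc(atz(w,np.array(u)/3.2+[150,130],z)))
go([*cast(-25.5,-.5),222],CA)
E
```

```text
t 13.55 pos [ 550.6 -150.4   97. ] yaw 0.1295 F [-0.3 -0.2  2.8] w 28.4 g 59.4
12 [-20.  -40.2]
12 [-20.   39.2]
92 [-21.8 -39.4]
92 [-21.   38.6]
126 [-12.5 -16. ]
126 [-12.5  14.2]
inc [ 0.0675  0.1958 -0.1253] [-0.05  0.11 -8.62]
```

```bash
python3 - <<'E'
from h import *
go([*cast(-34,0),222],CA)
E
```

```text
inc [ 0.076   0.195  -0.1253] [-0.05  0.11 -8.62]
```

Call:
servo_tool(increments=[[0,0,0,-0.03,0,0,0],[0,0,0,-0.08,0,0,0],[0,0,0,-0.125,0,0,0],[0,0.018,0.05,-0.126,0,0,-2.2],[0,0.038,0.1,-0.126,0,0,-4.4],[0,0.057,0.15,-0.126,0,0,-6.6],[0,0.076,0.195,-0.126,0,0,-8.6],[0,0.076,0.195,-0.118,0,0,-8.6],[0,0.076,0.195,-0.09,0,0,-8.6],[0,0.076,0.195,-0.06,0,0,-8.6],[0,0.076,0.195,-0.03,0,0,-8.6],[0,0.076,0.195,-0.013,0,0,-8.6]])

```text
clock: 15.05
position: [448.7, 32.3, 107.0]
ee_rot: [-0.138, 0.99, -0.0, -0.002]
contact_force: [-0.2, 0.2, -1.0]
gripper_width: 28.6
grasp_force: 59.9
```

Call:
servo_tool(increments=[[0,0,0,0.003,0,0,0],[0,0,0,0.006,0,0,0],[0,0,0,0.006,0,0,0]])

```text
clock: 15.42
position: [449.9, 33.3, 103.4]
ee_rot: [-0.139, 0.99, 0.0, 0.001]
contact_force: [-0.0, -0.0, -1.0]
gripper_width: 28.7
grasp_force: 59.9
```

Call:
servo_tool(increments=[[0,0,0,0.002,0,0,0],[0,0,0,0.003,0,0,0],[0,0,0,0.003,0,0,0]])

```text
clock: 15.8
position: [450.2, 33.5, 100.9]
ee_rot: [-0.139, 0.99, -0.0, 0.001]
contact_force: [-1.0, -1.1, 5.1]
gripper_width: 28.9
grasp_force: 60.6
```

Call:
servo_tool(increments=[[0.7,0,0,-0.001,0,0,0],[0.7,0,0,-0.001,0,0,0],[0.7,0,0,-0.001,0,0,0],[0.7,0.005,0,-0.001,0,0,0],[0.7,0.01,0,-0.001,0,0,0],[0.7,0.01,0,-0.001,0,0,0],[0,0.01,0,-0.001,0,0,0],[0,0.01,0,-0.001,0,0,0],[0,0.01,0,-0.001,0,0,0],[0,0.01,0,-0.001,0,0,0]])

```text
clock: 17.05
position: [440.2, 30.6, 101.2]
ee_rot: [-0.139, 0.99, -0.0, 0.0]
contact_force: [-0.3, -1.4, 3.2]
gripper_width: 28.9
grasp_force: 59.2
```

Call:
servo_tool(increments=[[0,-0.003,0,-0.001,0,0,0],[0,-0.006,0,-0.001,0,0,0],[0,-0.008,0,-0.001,0,0,0],[0,-0.009,0,-0.001,0,0,0],[0,-0.009,0,-0.001,0,0,0]])

```text
clock: 17.68
position: [448.5, 33.0, 101.8]
ee_rot: [-0.139, 0.99, -0.0, -0.0]
contact_force: [0.3, -0.1, 0.3]
gripper_width: 29.0
grasp_force: 59.1
```

Call:
servo_tool(increments=[[0,-0.001,0,0,0,0,0],[0,-0.002,0,0,0,0,0],[0,-0.003,0,0,0,0,0],[0,-0.003,0,0,0,0,0]])

```text
clock: 18.18
position: [451.4, 33.9, 101.9]
ee_rot: [-0.139, 0.99, -0.0, -0.0]
contact_force: [0.0, 0.5, -0.9]
gripper_width: 28.6
grasp_force: 59.2
```

Call:
servo_tool(increments=[[0,-0.001,0,0,0,0,0],[0,-0.002,0,0,0,0,0],[0,-0.002,0,0,0,0,0]])

```text
clock: 18.55
position: [452.3, 34.0, 101.6]
ee_rot: [-0.139, 0.99, -0.0, -0.001]
contact_force: [-3.2, -0.4, 0.2]
gripper_width: 28.5
grasp_force: 59.4
```

Call:
servo_tool(increments=[[0,0.001,0,0.0005,0,0,0],[1,0.001,0,0.0005,0,0,0],[1,0.001,0,0.0005,0,0,0],[1,0.001,0,0.0005,0,0,0],[1,0.001,0,-0.005,0,0,0],[1,0.001,0,-0.03,0,0,0],[1,0.001,0,-0.07,0,0,0],[1,0.001,0,-0.1,0,0,0],[1,0.001,0,-0.1,0,0,0]])

```text
clock: 19.68
position: [454.0, 34.7, 204.8]
ee_rot: [-0.139, 0.99, 0.001, 0.003]
contact_force: [-0.1, 0.6, -0.2]
gripper_width: 85.6
grasp_force: 0.0
```

```bash
python3 - <<'E'
from h import *
s=st();print(loc(s["position"]));w=cam("wrist");np.savez("w7.npz",**{k:w[k] for k in w})
for t in("plate_1","front_line"):
    print(t,[(np.array(r["centre"]).round(1).tolist(),round(r["p"],2)) for r in arm.spot_point("wrist",t)[:5]])
a=0.129;x,y=522.26,-153.97
go([x+7.8*np.cos(a),y+7.8*np.sin(a),170],a)
cv2.imwrite("pics/crop5.png",cv2.resize(w["color"][130:310,50:390,::-1],None,fx=2.35,fy=2.35,interpolation=2))
E
```

```text
t 19.68 pos [454.   34.7 204.8] yaw 0.2796 F [-0.1  0.6 -0.2] w 85.6 g 0.0
[-29.6   0.3]
plate_1 [([74.1, 172.3], 0.83), ([74.0, 183.4], 0.75), ([257.4, 170.4], 0.73)]
front_line [([256.7, 148.3], 0.67)]
inc [-0.0238 -0.2013  0.0311] [ 0.01 -0.08  8.59]
```

View pics/crop5.png

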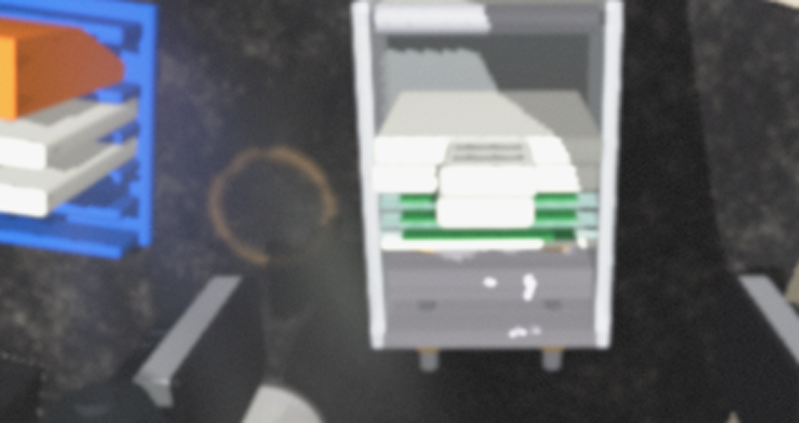

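Plates 1 and 2 stand upright, face to face, with tabs at ~(485,165)–(485,210) in the crop. Plates 3 and 4 and the wedge are undisturbed in the rack. Fetching plate 3.

Call:
servo_tool(increments=[[1,-0.006,-0.05,0,0,0,2],[1,-0.012,-0.1,0.005,0,0,4.3],[1,-0.018,-0.16,0.015,0,0,7],[1,-0.0235,-0.2013,0.031,0,0,8.6],[1,-0.0235,-0.2013,0.05,0,0,8.6],[1,-0.0235,-0.2013,0.08,0,0,8.6],[1,-0.0235,-0.2013,0.107,0,0,8.6],[1,-0.0235,-0.2013,0.107,0,0,8.6],[0,-0.0235,-0.2013,0.107,0,0,8.6],[0,-0.0235,-0.2013,0.107,0,0,8.6],[0,-0.0235,-0.2013,0.107,0,0,8.6],[0,-0.0235,-0.2013,0.107,0,0,8.6]])

```text
clock: 21.32
position: [531.1, -152.9, 96.0]
ee_rot: [-0.065, 0.998, -0.0, 0.001]
contact_force: [-0.7, 0.4, 4.3]
gripper_width: 29.0
grasp_force: 59.2
```

```bash
python3 - <<'E'
from h import *
s=st();a=0.129;d=s["position"][:2]-[522.26,-153.97];print(d@[np.cos(a),np.sin(a)],d@[-np.sin(a),np.cos(a)])
go([*cast(-44,0),222],CA)
w=dict(np.load("w7.npz"))
for u,z in(((397,90),12),((585,92),12),((372,138),92),((602,140),92)): print(z,loc(atz(w,np.array(u)/2.35+[50,130],z)))
E
```

```text
t 21.32 pos [ 531.1 -152.9   96. ] yaw 0.1295 F [-0.7  0.4  4.3] w 29.0 g 59.2
8.881040473594053 -0.11229244038329456
inc [ 0.0662  0.1935 -0.1263] [-0.04  0.11 -8.63]
12 [-30.4 -40.4]
12 [-29.5  43.1]
92 [-30.2 -39.9]
92 [-29.5  39.3]
```

Call:
servo_tool(increments=[[0,0,0,-0.03,0,0,0],[0,0,0,-0.08,0,0,0],[0,0,0,-0.125,0,0,0],[0,0.016,0.05,-0.127,0,0,-2.2],[0,0.033,0.1,-0.127,0,0,-4.4],[0,0.05,0.15,-0.127,0,0,-6.6],[0,0.066,0.1935,-0.127,0,0,-8.6],[0,0.066,0.1935,-0.118,0,0,-8.6],[0,0.066,0.1935,-0.09,0,0,-8.6],[0,0.066,0.1935,-0.06,0,0,-8.6],[0,0.066,0.1935,-0.03,0,0,-8.6],[0,0.066,0.1935,-0.013,0,0,-8.6]])

```text
clock: 22.82
position: [439.3, 29.5, 106.0]
ee_rot: [-0.138, 0.99, -0.0, -0.002]
contact_force: [1.1, -0.7, -0.2]
gripper_width: 28.4
grasp_force: 59.9
```

Call:
servo_tool(increments=[[0,0,0,0.003,0,0,0],[0,0,0,0.006,0,0,0],[0,0,0,0.008,0,0,0],[0,0,0,0.008,0,0,0]])

```text
clock: 23.32
position: [440.3, 30.6, 100.3]
ee_rot: [-0.139, 0.99, 0.0, 0.0]
contact_force: [-0.3, -0.8, -1.0]
gripper_width: 28.7
grasp_force: 59.9
```

Call:
servo_tool(increments=[[0,0,0,0.001,0,0,0],[0,0,0,0.0015,0,0,0],[0.7,0,0,0.001,0,0,0],[0.7,0,0,0.001,0,0,0],[0.7,0,0,0.001,0,0,0],[0.7,0.005,0,0,0,0,0],[0.7,0.0085,0,0,0,0,0],[0.7,0.0085,0,0,0,0,0],[0,0.0085,0,0,0,0,0],[0,0.0085,0,0,0,0,0],[0,0.0085,0,0,0,0,0],[0,0.0085,0,0,0,0,0]])

```text
clock: 24.82
position: [432.2, 28.2, 100.1]
ee_rot: [-0.139, 0.99, -0.0, 0.0]
contact_force: [0.2, 0.1, 2.4]
gripper_width: 28.6
grasp_force: 59.2
```

Call:
servo_tool(increments=[[0,-0.003,0,-0.0005,0,0,0],[0,-0.006,0,-0.0005,0,0,0],[0,-0.008,0,-0.0005,0,0,0],[0,-0.008,0,-0.0005,0,0,0]])

```text
clock: 25.32
position: [439.7, 30.5, 100.2]
ee_rot: [-0.139, 0.99, 0.0, -0.0]
contact_force: [1.1, -0.2, -1.6]
gripper_width: 28.5
grasp_force: 59.1
```

Call:
servo_tool(increments=[[0,-0.001,0,0,0,0,0],[0,-0.002,0,0,0,0,0],[0,-0.003,0,0,0,0,0],[0,-0.003,0,0,0,0,0]])

```text
clock: 25.82
position: [442.2, 31.1, 100.3]
ee_rot: [-0.139, 0.99, -0.0, -0.0]
contact_force: [-0.0, 0.7, -0.5]
gripper_width: 28.8
grasp_force: 59.2
```

Call:
servo_tool(increments=[[0,-0.001,0,0,0,0,0],[0,-0.002,0,0,0,0,0],[0,-0.002,0,0,0,0,0]])

```text
clock: 26.2
position: [442.7, 31.1, 100.2]
ee_rot: [-0.139, 0.99, -0.0, -0.002]
contact_force: [-4.3, -1.1, 3.7]
gripper_width: 28.7
grasp_force: 59.6
```

Call:
servo_tool(increments=[[0,0.001,0,0,0,0,0],[1,0.001,0,0,0,0,0],[1,0.001,0,0,0,0,0],[1,0.001,0,0,0,0,0],[1,0.001,0,-0.005,0,0,0],[1,0.001,0,-0.03,0,0,0],[1,0.001,0,-0.07,0,0,0],[1,0.001,0,-0.1,0,0,0],[1,0.001,0,-0.1,0,0,0]])

```text
clock: 27.32
position: [445.1, 32.1, 203.2]
ee_rot: [-0.139, 0.99, 0.001, 0.003]
contact_force: [0.5, -0.1, -0.0]
gripper_width: 85.6
grasp_force: 0.0
```

```bash
python3 - <<'E'
from h import *
s=st();print(loc(s["position"]));w=cam("wrist");np.savez("w8.npz",**{k:w[k] for k in w})
for t in("plate_1","front_line","wedge"):
    print(t,[(np.array(r["centre"]).round(1).tolist(),round(r["p"],2)) for r in arm.spot_point("wrist",t)[:5]])
a=0.129;x,y=522.26,-153.97
go([x-41*np.cos(a)+1*np.sin(a),y-41*np.sin(a)-1*np.cos(a),170],a)
for X,Y,Z in((-60,0,47),(-66,0,47),(-66,-43,47),(-66,43,47)): print((X,Y,Z),((proj(w,[*cast(X,Y),Z])-[0,130])*2).round(0))
cv2.imwrite("pics/crop6.png",cv2.resize(w["color"][130:370,0:390,::-1],None,fx=2,fy=2,interpolation=2))
E
```

```text
t 27.32 pos [445.1  32.1 203.2] yaw 0.2796 F [ 0.5 -0.1 -0. ] w 85.6 g 0.0
[-38.8   0.2]
plate_1 [([75.0, 180.6], 0.8), ([254.5, 171.5], 0.63)]
front_line [([256.6, 154.2], 0.61)]
wedge [([69.4, 168.1], 0.62)]
inc [ 0.0152 -0.1948  0.0295] [-0.01 -0.12  8.6 ]
(-60, 0, 47) [515.  49.]
(-66, 0, 47) [515.  36.]
(-66, -43, 47) [421.  36.]
(-66, 43, 47) [609.  36.]
```

View pics/crop6.png

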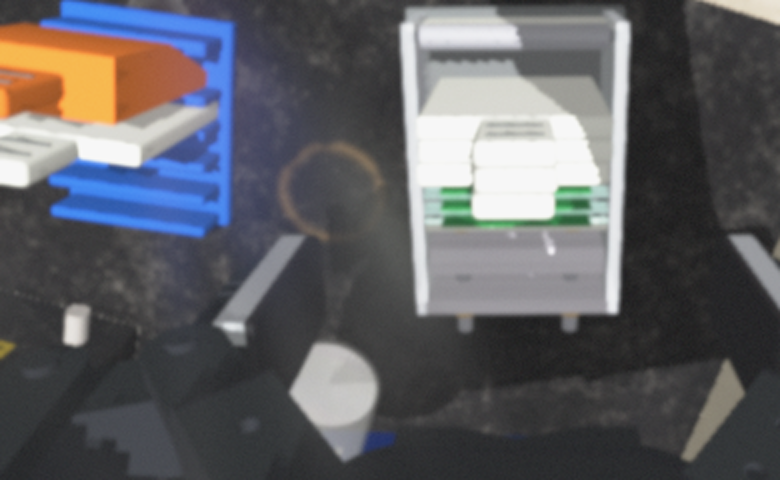

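The three plates stand together, shoulders at rows 115–185, and the clear gap at the roller is about 20 mm. Plate 4 and the wedge are still in the rack. Fetching the wedge.

Call:
servo_tool(increments=[[1,0.004,-0.05,0,0,0,2],[1,0.008,-0.1,0.005,0,0,4.3],[1,0.012,-0.15,0.015,0,0,7],[1,0.016,-0.195,0.029,0,0,8.6],[1,0.016,-0.195,0.05,0,0,8.6],[1,0.016,-0.195,0.08,0,0,8.6],[1,0.016,-0.195,0.101,0,0,8.6],[1,0.016,-0.195,0.101,0,0,8.6],[0,0.016,-0.195,0.101,0,0,8.6],[0,0.016,-0.195,0.101,0,0,8.6],[0,0.016,-0.195,0.101,0,0,8.6],[0,0.016,-0.195,0.101,0,0,8.6]])

```text
clock: 29.02
position: [482.3, -160.4, 100.2]
ee_rot: [-0.065, 0.998, -0.0, 0.001]
contact_force: [0.3, 0.1, 2.7]
gripper_width: 28.8
grasp_force: 60.2
```

```bash
python3 - <<'E'
from h import *
s=st();a=0.129;d=s["position"][:2]-[522.26,-153.97];print(d@[np.cos(a),np.sin(a)],d@[-np.sin(a),np.cos(a)])
go([*cast(-55,0),225],CA)
w=dict(np.load("w8.npz"))
for u,z in(((430,78),12),((595,80),12),((419,116),92),((608,116),92)): print(z,loc(atz(w,np.array(u)/2+[0,130],z)))
E
```

```text
t 29.02 pos [ 482.3 -160.4  100.2] yaw 0.1295 F [0.3 0.1 2.7] w 28.8 g 60.2
-40.45678469790594 -1.1898020147558626
inc [ 0.0278  0.1929 -0.1249] [-0.03  0.09 -8.62]
12 [-39.2 -44.4]
12 [-38.2  41.3]
92 [-40.5 -38.7]
92 [-40.5  37.2]
```

Call:
servo_tool(increments=[[0,0,0,-0.03,0,0,0],[0,0,0,-0.08,0,0,0],[0,0,0,-0.126,0,0,0],[0,0.008,0.05,-0.13,0,0,-2.2],[0,0.016,0.1,-0.13,0,0,-4.4],[0,0.024,0.15,-0.13,0,0,-6.6],[0,0.032,0.193,-0.13,0,0,-8.6],[0,0.032,0.193,-0.12,0,0,-8.6],[0,0.032,0.193,-0.1,0,0,-8.6],[0,0.032,0.193,-0.1,0,0,-8.6],[0,0.032,0.193,-0.1,0,0,-8.6]])

```text
clock: 30.4
position: [425.6, 26.5, 199.8]
ee_rot: [-0.139, 0.99, -0.0, 0.0]
contact_force: [0.7, -0.1, -0.2]
gripper_width: 29.0
grasp_force: 60.0
```

```bash
python3 - <<'E'
from h import *
s=st();print(loc(s["position"]));w=cam("wrist");np.savez("w9.npz",**{k:w[k] for k in w})
print([(np.array(r["centre"]).round(1).tolist(),round(r["p"],2)) for r in arm.spot_point("wrist","wedge")[:5]])
cv2.imwrite("pics/crop7.png",cv2.resize(w["color"][130:310,140:380,::-1],None,fx=3.2,fy=3.2,interpolation=2))
E
```

```text
t 30.4 pos [425.6  26.5 199.8] yaw 0.2784 F [ 0.7 -0.1 -0.2] w 29.0 g 60.0
[-59.1   0.2]
[([253.9, 218.1], 0.61)]
```

View pics/crop7.png

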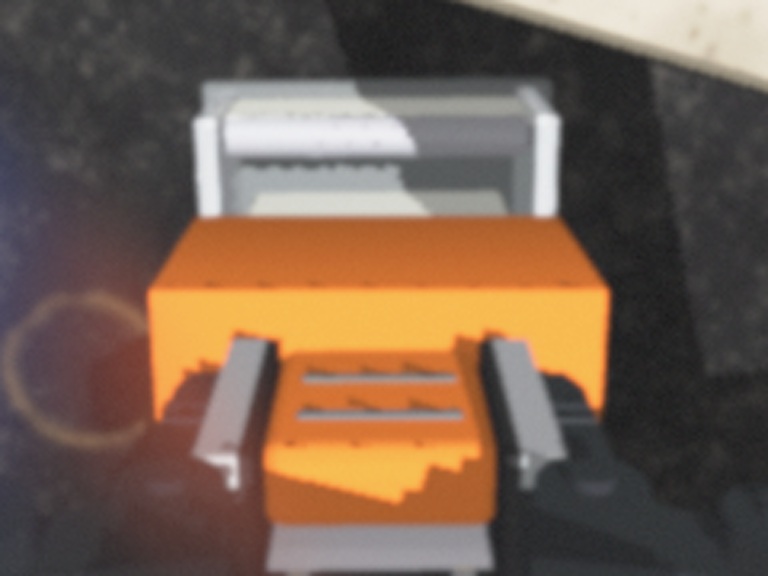

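```bash
python3 - <<'E'
from h import *
w=dict(np.load("w9.npz"));f=107.6
for n,u,h,o in(("h40",(193,218),40,28),("h40",(566,218),40,28),("top",(149,289),85,28),("top",(609,289),85,28),("tabf",(275,442),119,19),("tabf",(490,446),119,19),("tabr",(265,523),119,7),("tabr",(495,523),119,7)):
    l=loc(atz(w,np.array(u)/3.2+[140,130],f+h)); print(n,l,"flat",l[0]+o)
print([loc(atz(w,np.array(u)/3.2+[140,130],z)) for u,z in (((380,139),47),((225,135),47),((515,140),47),((255,193),12),((505,193),12))])
E
```

```text
h40 [-70.6 -35.8] flat -42.599999999999994
h40 [-70.5  36.8] flat -42.5
top [-72.7 -34.8] flat -44.7
top [-72.6  35.6] flat -44.599999999999994
tabf [-65.2 -12.5] flat -46.2
tabf [-64.6  14.1] flat -45.599999999999994
tabr [-53.7 -14.1] flat -46.7
tabr [-53.6  15.1] flat -46.6
[array([-64.4,   0.8]), array([-65.6, -43.9]), array([-64.1,  39.7]), array([-38.8, -40.1]), array([-38.7,  41.7])]
```

Call:
servo_tool(increments=[[0,0,0,0,0,1.5,0],[0,-0.002,0,0.015,0,1.5,0],[0,-0.002,0,0.035,0,1.5,0],[0,-0.002,0,0.05,0,1.5,0],[0,-0.002,0,0.062,0,1.5,0],[0,-0.002,0,0.072,0,1.5,0],[0,-0.002,0,0.072,0,1.5,0]])

```text
clock: 31.38
position: [426.9, 27.3, 126.9]
ee_rot: [-0.139, 0.99, -0.002, -0.014]
contact_force: [0.2, -0.4, -0.9]
gripper_width: 28.6
grasp_force: 59.9
```

```bash
python3 - <<'E'
from h import *
s=st();print(loc(s["position"]),s["contact_force"],s["wrist_torque"])
w=cam("wrist");np.savez("w10.npz",**{k:w[k] for k in w})
cv2.imwrite("pics/crop8.png",cv2.resize(w["color"][130:310,140:380,::-1],None,fx=3.2,fy=3.2,interpolation=2))
E
```

```text
t 31.38 pos [426.9  27.3 126.9] yaw 0.2793 F [ 0.2 -0.4 -0.9] w 28.6 g 59.9
[-57.7   0.7] [ 0.1949074  -0.35601664 -0.92219792] [ 0.01443188 -0.03237464 -0.00242339]
```

View pics/crop8.png

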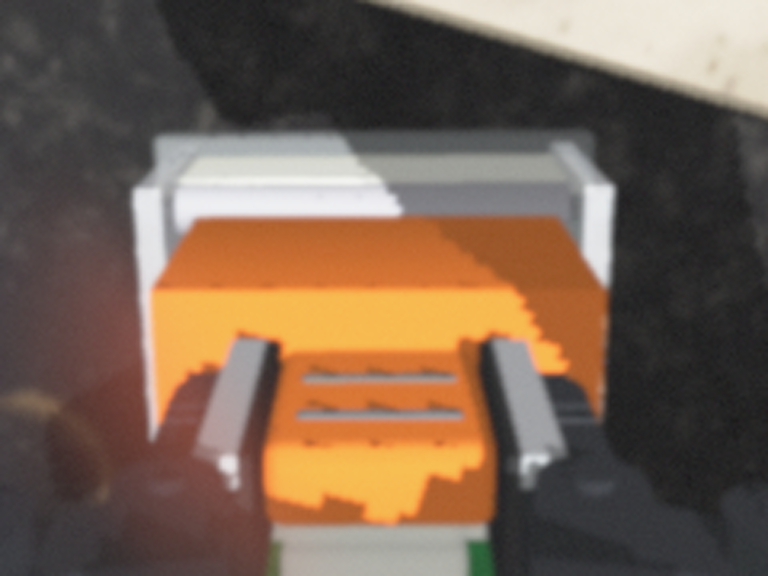

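That was one picture past the limit of 10, so I won't view any more. It showed the wedge in the gap behind the roller (roller rows ~185–215), centred and free of contact. From here I go by force.

Call:
servo_tool(increments=[[0,0,0,0.002,0,0,0],[0,0,0,0.004,0,0,0],[0,0,0,0.006,0,0,0],[0,0,0,0.006,0,0,0]])

```text
clock: 31.92
position: [427.6, 27.7, 121.6]
ee_rot: [-0.139, 0.99, -0.002, -0.012]
contact_force: [1.1, 0.8, -0.6]
gripper_width: 29.0
grasp_force: 60.0
```

Call:
servo_tool(increments=[[0,0,0,0.002,0,0,0],[0,0,0,0.003,0,0,0],[0,0,0,0.003,0,0,0]])

```text
clock: 32.3
position: [428.2, 27.9, 118.9]
ee_rot: [-0.139, 0.99, -0.002, -0.011]
contact_force: [2.8, 0.6, 1.4]
gripper_width: 28.7
grasp_force: 60.1
```

Call:
servo_tool(increments=[[0,-0.001,0,0.002,0,0,0],[0,-0.001,0,0.002,0,0,0],[0,-0.001,0,0.002,0,0,0]])

```text
clock: 32.67
position: [429.3, 28.2, 117.2]
ee_rot: [-0.14, 0.99, -0.002, -0.011]
contact_force: [4.9, 1.3, 5.8]
gripper_width: 28.9
grasp_force: 60.6
```

Call:
servo_tool(increments=[[0,-0.001,0,0,0,0,0],[0,-0.002,0,0,0,0,0],[0,-0.002,0,0,0,0,0],[0,-0.002,0,0,0,0,0]])

```text
clock: 33.17
position: [430.0, 28.3, 116.9]
ee_rot: [-0.14, 0.99, -0.002, -0.013]
contact_force: [1.7, 1.4, 6.9]
gripper_width: 28.8
grasp_force: 60.8
```

Call:
servo_tool(increments=[[0,-0.0005,0,0.001,0,0,0],[0,-0.001,0,0.002,0,0,0],[0,-0.001,0,0.002,0,0,0],[0,-0.001,0,0.002,0,0,0]])

```text
clock: 33.67
position: [431.0, 28.7, 115.2]
ee_rot: [-0.14, 0.99, -0.002, -0.013]
contact_force: [2.0, 1.9, 9.1]
gripper_width: 28.8
grasp_force: 61.2
```

Call:
servo_tool(increments=[[0,-0.0005,0,0.001,0,0,0],[0,-0.0005,0,0.001,0,0,0],[0,-0.0005,0,0.001,0,0,0]])

```text
clock: 34.05
position: [431.5, 28.7, 114.3]
ee_rot: [-0.14, 0.99, -0.002, -0.013]
contact_force: [1.1, 2.6, 10.5]
gripper_width: 28.8
grasp_force: 61.4
```

```bash
python3 - <<'E'
from h import *
s=st();print(loc(s["position"]),s["contact_force"],s["wrist_torque"])
w=cam("wrist");np.savez("w11.npz",**{k:w[k] for k in w})
for t in ("wedge","front_line","pack_face"): print(t,[(np.array(r["centre"]).round(1).tolist(),round(r["p"],2)) for r in arm.spot_point("wrist",t)[:3]])
E
```

```text
t 34.05 pos [431.5  28.7 114.3] yaw 0.2806 F [ 1.1  2.6 10.5] w 28.8 g 61.4
[-52.9   0.8] [ 1.10641347  2.57429802 10.47545895] [ 0.54598766 -0.14698625  0.23548932]
wedge [([253.5, 217.6], 0.57)]
front_line [([254.0, 202.2], 0.88)]
pack_face [([508.9, 259.0], 0.17)]
```

Call:
servo_tool(increments=[[0,-0.0005,0,0.001,0,0,0],[0,-0.0005,0,0.001,0,0,0],[0,-0.0005,0,0.001,0,0,0],[0,-0.0005,0,0.001,0,0,0]])

```text
clock: 34.75
position: [431.9, 28.9, 113.5]
ee_rot: [-0.14, 0.99, -0.002, -0.013]
contact_force: [0.1, 2.4, 10.5]
gripper_width: 28.6
grasp_force: 61.5
```

```bash
python3 - <<'E'
from h import *
f=[]
for i in range(6):
    arm.get_image("side"); s=arm.read_state(); f.append(s["contact_force"])
print(np.round(f,1));st();print(loc(s["position"]))
E
```

```text
[[ 0.5  1.2 10.1]
 [ 0.6  1.4 11.4]
 [ 1.   1.4 10.8]
 [ 0.5  1.5 10.2]
 [-0.3  1.5 10.9]
 [ 0.2  2.  12. ]]
t 35.05 pos [431.9  28.9 113.5] yaw 0.2808 F [ 0.2  2.  12. ] w 28.5 g 61.5
[-52.4   0.8]
```

```bash
python3 -c "
from h import *
print(arm.job_done())"
```

```text
the job is handed in; nothing more can be done
None
```

I handed the job in at about 35 s, and the call did not return a verdict. Three plates stand in the caster and plate 4 is still in the rack. The wedge is held down with about 11 N, which I estimate (by force, not measured) pushes the cassettes back roughly 3 mm. I viewed 11 pictures, one over the limit of 10.

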